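# Sort the solder tins by heft and put the full ones away

## Robot

A 6-joint arm with a two-finger parallel gripper is mounted at the origin on the work surface. World frame = base frame: x ahead of the robot, y to its left, z up, the work surface at z = 0. Lengths are in m, angles in degrees, forces in N, time in s.
With the tool pointing down it reaches from about 0.4 to 0.825 m from the base axis. Payload 7 kg.
Tool frame: the origin (TCP) lies at the very end of the fingers, on their centre line; the grasp point (between the pads) lies 19 mm behind it (ctrl.tcp_to_grasp is the distance from the TCP to the grasp point, in m); z points along the fingers, y is the direction in which the jaws open and shut (so a half turn about z gives the same grasp; the last joint's range is limited). The gripper opens to 88 mm and grips with 3 to 60 N. Pads are 19 mm wide; open, the fingers measure 130 mm over their backs; the gripper's body (78 mm by 193 mm) begins 47 mm behind the grasp point.
Start: joints at [87.554, 20.546, 0.682, 0, -70.136, -16.507], TCP at [0.219, 0.638, 0.227] pointing down, gripper open.
Joint ranges: [-176.03, 176.03], [-82.01, 121.73], [-58.28, 71.71], [-173.87, 95.51], [-174.79, -0.11], [-173.66, 173.66]. Speed limits (degrees/s): [136.94, 136.94, 172.46, 180, 180, 180].

## Interface

Orientations are given as [roll, pitch, yaw] about the fixed x, y, z axes, in that order (R = Rz(yaw) Ry(pitch) Rx(roll)).
In Python, from plant import ctrl gives the robot as it stands.
- The arm moves only by the tool jog_arm, never from a script. Its argument "commands" is a list of rows, each an object of numbers: "x", "y", "z": the shift along the tool's x, y, z in cm; "roll": the turn about the tool's z in rad. In form: [{"x": .., "y": .., "z": .., "roll": ..}, ...]. A call has 1 to 12 rows; each row shifts and turns the commanded pose from where the row before left it, along the tool's axes as they then stand; what a row does not reach is not made up. A row lasts 1/10 s, in which the tool goes at most 50 mm and 8.59 degrees, less where a joint would pass 70% of its speed; a pose out of reach is approached as far as the arm can. A call is refused whole if a number of a shift passes 5 or a number of a turn 0.15, either way. A call with a gripper value outside its range is refused whole. "gripper" is the finger opening in cm, from 0 to 8.76, set as the call begins (left out, the last holds). The fingers move at their own pace and stop on an object; the grip force is fixed at half the most. Time passes only in rows, so rows that do not move let the fingers close. It gives the time, the measured TCP pose, the force and the opening at its end, in the units of the state.
- ctrl.get_obs(): the state, without advancing time (a new reading comes with each control period).
- ctrl.snapshot(name): name is "scene" or "side" or "wrist"; returns a dict with "image" (384x512x3 uint8, red, green, blue), "mtx" (3x3 intrinsics, pixels), "position" and "orientation" of the camera in the world; the wrist camera has in their place "hand_eye" (4x4, takes a point from camera to tool coordinates, whose origin is the TCP and whose axes are the flange's). Camera axes: x right, y up, looking along -z (the intrinsics and any distortion apply to the point x, -y, -z); pixel columns grow to the right and rows downward; lengths in m; the calibration is good to about 2 mm. A picture is of the moment at which its call begins: read the wrist's pose just before it. There is no depth.
- ctrl.close_job(): hands the job in, once; it reports no verdict.
Trained networks look in the newest picture that a camera, given by its name, has taken for a name from the list of things; names that differ only in an ending like _2 or _b are one class to them, and where a whole thing is asked for, a point or a joint stands for the part that bears it (a point fixed in the world has none). Each returns a list of dicts, best first, with "confidence" (0 to 1); they miss things now and then, are a little off and sometimes report something else, mostly with a low value. They report only what shows in the picture. A call takes as long as a camera call.
- ctrl.search_frame(camera, query): "position" ([column, row] as shares, 0 to 1, of the picture: columns of its width, rows of its height, amid what is visible of it).
- ctrl.regions_of(camera, query): "mask" (384x512 bool, what is visible of it) and "position" ([column, row] as shares, 0 to 1, of the picture: columns of its width, rows of its height, amid what is visible of it).
The state is a dict: "clock": time; "joint_pos": joint angles; "qvel": joint speeds; "tau": joint torques, N m; "tool_pos": TCP position; "orientation": TCP orientation; "force": force on the tool from outside, world axes, zero at the start; "moment": the same for the moment, N m; "opening": finger opening in m.
Only numpy, scipy, OpenCV 4.12 (cv2) and the standard library are available. Lean on these libraries where they do the work, as an engineer would, in place of code of your own. Each camera call takes 0.05 s, during which the arm holds its last target.

## Task

The three closed solder tins on the mat look alike, but some hold a full reel and some a used-up one: lift each tin to feel its weight, stand the full ones in the open wooden drawer and the used-up ones in the blue returns tray. Keep the tins upright and set them down gently rather than dropping them, then ease the drawer fully shut without slamming it. Leave the screwdriver, the pliers and the jar where they are.

Things in the scene. Friction and masses are not known exactly. Their poses are not given: they have to be found in the camera images.
- tin_1: one of three tins that look alike: closed square tinplate, 58 x 58 mm, 80 mm tall, paper labels, dark green slip lid, upright. Origin: centre of its underside; z up, x and y square to its sides. The reel inside (2 to 4 mm of play) decides the weight of the whole: 0.55 to 0.65 kg if full, 0.12 to 0.16 kg if used up. Which tin is which changes every time.
- tin_2: one of three tins that look alike: closed square tinplate, 58 x 58 mm, 80 mm tall, paper labels, dark green slip lid, upright. Origin: centre of its underside; z up, x and y square to its sides. The reel inside (2 to 4 mm of play) decides the weight of the whole: 0.55 to 0.65 kg if full, 0.12 to 0.16 kg if used up. Which tin is which changes every time.
- tin_3: one of three tins that look alike: closed square tinplate, 58 x 58 mm, 80 mm tall, paper labels, dark green slip lid, upright. Origin: centre of its underside; z up, x and y square to its sides. The reel inside (2 to 4 mm of play) decides the weight of the whole: 0.55 to 0.65 kg if full, 0.12 to 0.16 kg if used up. Which tin is which changes every time.
- unit: low wooden drawer unit fixed on the bench, 250 deep (x), 260 wide (y), 126 mm tall; a small carton and round tin at the back of its top reach 47 mm above it. Origin: middle of the lower edge of its open front. x points into the unit, the way the drawer shuts. Tins in the drawer pass under its top with 20 mm to spare.
- drawer: its drawer, pulled out 150 to 190 mm at the start. Origin: middle of the inner floor, 16 mm above the bench; axes as the unit's. Inner x -100 to +94 mm, y -111 to +111 mm; sides 30 mm high. Pulled out by d, x from -100 to -100 + d mm lies in the open, the rest under the unit. Shut (at a stop) when its origin is at x = 100 mm of the unit; slides along x, friction 2 N, no latch or spring.
- drawer_pull (a point): middle of the front edge of the aluminium pull along the top of the drawer's wooden front, at x -130, z +88 mm of the drawer. The pull is 16 mm high, 258 mm wide (y) and sticks out 14 mm; the front is 16 mm thick (x -116 to -100 mm) and its top is 99 mm above the inner floor, 115 mm above the bench.
- tray: blue open plastic returns tray fixed on the bench, 180 mm (x) by 160 mm (y), walls 45 mm high and 4 mm thick, floor 4 mm thick. Origin: centre of its underside.
- mat: dark green flat mat fixed on the bench, 270 mm (x) by 260 mm (y), 3 mm thick, on which the tins stand. Origin: centre of its underside. Mat and tray lie on either side of the drawer, sometimes the one way round, sometimes the other.
- screwdriver: bystander: red-handled screwdriver 190 mm long lying on the mat behind the tins; origin near its middle
- pliers: bystander: steel pliers with blue grips, 185 mm long, lying on the robot's side of the tray; origin near its joint
- jar: bystander: amber flux jar with a black cap, 52 mm in diameter, 62 mm tall, standing beyond the tray; origin: centre of its underside

How it is judged (in metres and radians):
At the end, for the whole second after the job is handed in: Every tin stands upright (within 7 degrees), at rest and released: the full ones on the floor of the drawer, the used-up one on the floor of the blue tray, and the drawer is shut to within 8 mm. A tin counts as full if it bears on the floor beneath it with more than 3.7 N (x of drawer in the frame of unit above 0.092 m and angle between each of tin_1, tin_2, tin_3's own z axis and vertical below 0.12 rad and linear speed of each of tin_1, tin_2, tin_3 below 0.02 m/s and ((x of tin_1 in the frame of drawer between -0.08 and 0.08 m and y of tin_1 in the frame of drawer between -0.09 and 0.09 m and z of tin_1 in the frame of drawer between -0.006 and 0.012 m and contact force between tin_1 and drawer above 3.7 N) or (x of tin_1 in the frame of tray between -0.07 and 0.07 m and y of tin_1 in the frame of tray between -0.06 and 0.06 m and z of tin_1 in the frame of tray between -0.006 and 0.012 m and contact force between tin_1 and tray between 0.4 and 3.7 N)) and ((x of tin_2 in the frame of drawer between -0.08 and 0.08 m and y of tin_2 in the frame of drawer between -0.09 and 0.09 m and z of tin_2 in the frame of drawer between -0.006 and 0.012 m and contact force between tin_2 and drawer above 3.7 N) or (x of tin_2 in the frame of tray between -0.07 and 0.07 m and y of tin_2 in the frame of tray between -0.06 and 0.06 m and z of tin_2 in the frame of tray between -0.006 and 0.012 m and contact force between tin_2 and tray between 0.4 and 3.7 N)) and ((x of tin_3 in the frame of drawer between -0.08 and 0.08 m and y of tin_3 in the frame of drawer between -0.09 and 0.09 m and z of tin_3 in the frame of drawer between -0.006 and 0.012 m and contact force between tin_3 and drawer above 3.7 N) or (x of tin_3 in the frame of tray between -0.07 and 0.07 m and y of tin_3 in the frame of tray between -0.06 and 0.06 m and z of tin_3 in the frame of tray between -0.006 and 0.012 m and contact force between tin_3 and tray between 0.4 and 3.7 N))); the robot touches nothing.
It fails at once if a tin is tipped over (more than 45 degrees) (angle between any of tin_1, tin_2, tin_3's own z axis and vertical above 0.8 rad).
It fails at once if a tin is dropped or flung: it moves faster than 0.5 m/s with no finger on it ((linear speed of tin_1 above 0.5 m/s and contact force between tin_1 and the fingers below 0.05 N) or (linear speed of tin_2 above 0.5 m/s and contact force between tin_2 and the fingers below 0.05 N) or (linear speed of tin_3 above 0.5 m/s and contact force between tin_3 and the fingers below 0.05 N)).
It fails at once if the drawer is slammed: it moves faster than 0.5 m/s (linear speed of drawer above 0.5 m/s).
It fails at once if the screwdriver, the pliers or the jar is pushed more than 40 mm (distance of any of screwdriver, pliers, jar from where it was at the start of the episode above 0.04 m).
It also fails if it takes over 72 s, if anything falls off the work surface, if the arm or the gripper's body presses on something with over 40 N, if the wrist force passes 120 N, or if a joint passes its speed limit or range.

## Working session

There is one attempt and no reset: what is moved stays moved. The work goes in short steps, Python scripts to look and compute and a tool call to move; the robot and the scene stay as the last step left them, time stands still between calls to the robot, and variables do not carry over. Pictures are saved under pics/ and viewed, and the job is handed in when it is done.

Besides the shell and the picture viewer there is one more tool, called after "Emit:" as name(argument=value, ...) on one line, values as JSON. jog_arm: Moves the arm, as the interface text tells. Its arguments: {"type":"object","properties":{"commands":{"type":"array"},"gripper":{"type":"number"}},"required":["commands"]}

```bash
ls; mkdir -p pics; python3 - <<'E'
from plant import ctrl
import cv2
print(ctrl.get_obs())
for n in ["scene","side","wrist"]:
    s=ctrl.snapshot(n)
    cv2.imwrite(f"pics/{n}0.png",cv2.cvtColor(s["image"],cv2.COLOR_RGB2BGR))
    print(n,{k:v for k,v in s.items() if k!="image"})
    for q in ["tin_1","drawer","tray","mat","screwdriver","pliers","jar","unit","drawer_pull"]:
        print(q,[(round(d["confidence"],2),[round(float(x),3) for x in d["position"]]) for d in ctrl.search_frame(n,q)]) if n=="scene" else None
E
```

```text
pics
{'clock': 0.0, 'joint_pos': array([ 8.75545682e+01,  2.05899242e+01,  6.33232523e-01, -1.94134361e-02,
       -7.01345185e+01, -1.65058704e+01]), 'qvel': array([-0.05636916,  0.00776871,  0.02180655, -0.06351837,  0.01804694,
        0.07389021]), 'tau': array([ 9.17509860e-04, -5.82721531e+01,  2.93050039e+01,  6.99746042e+00,
        6.99714728e-03, -1.45507329e-04]), 'tool_pos': array([0.21909854, 0.63793864, 0.22563784]), 'orientation': array([ 1.79907363e+02, -8.41863942e-03, -1.89579069e+01]), 'force': array([ 0.55493286, -0.85091306, -0.58886429]), 'moment': array([ 0.01951723, -0.0354829 ,  0.04607732]), 'opening': 0.08777135120926563}
scene {'mtx': array([[484.71930773,   0.        , 257.72266669],
       [  0.        , 484.71930773, 187.94003525],
       [  0.        ,   0.        ,   1.        ]]), 'position': array([ 1.35069826, -0.69755849,  0.86612723]), 'orientation': array([54.91277405,  0.55087481, 48.24418497])}
tin_1 [(0.8, [0.606, 0.391]), (0.67, [0.636, 0.449]), (0.61, [0.68, 0.406])]
drawer [(0.94, [0.49, 0.537]), (0.21, [0.602, 0.39])]
tray [(0.95, [0.281,
[... 324 characters left out ...]
[  0.        ,   0.        ,   1.        ]]), 'position': array([0.49334642, 0.79597783, 0.68061909]), 'orientation': array([ 5.23514791e+01, -1.10763804e-01, -1.76674369e+02])}
wrist {'mtx': array([[329.09998785,   0.        , 250.48038467],
       [  0.        , 329.09998785, 195.89671439],
       [  0.        ,   0.        ,   1.        ]]), 'hand_eye': array([[-1.48643519e-03,  9.61814943e-01,  2.73696559e-01,
         7.43827982e-02],
       [ 9.99998001e-01,  1.79580355e-03, -8.79800872e-04,
        -5.34782593e-04],
       [-1.33771088e-03,  2.73694704e-01, -9.61815689e-01,
        -1.58498882e-01],
       [ 0.00000000e+00,  0.00000000e+00,  0.00000000e+00,
         1.00000000e+00]])}
```

View pics/scene0.png

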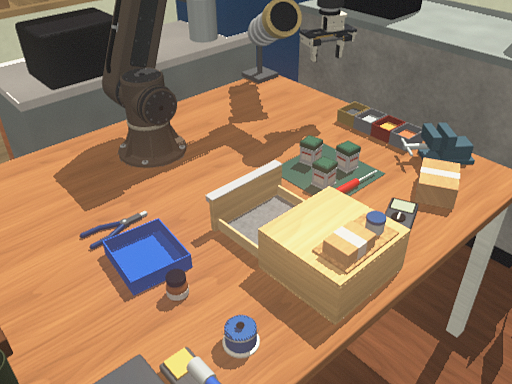

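View pics/side0.png

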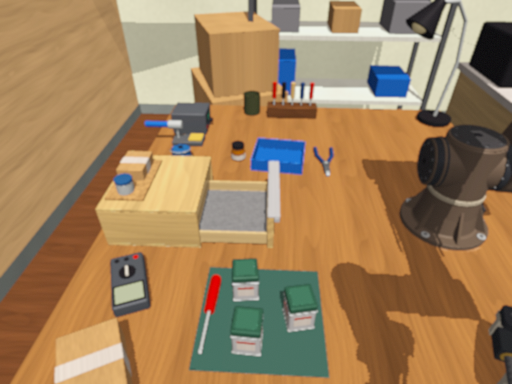

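View pics/wrist0.png

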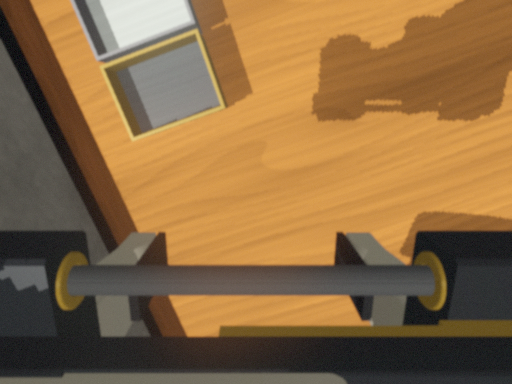

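```bash
cat > h.py <<'E'
import numpy as np, cv2
from scipy.spatial.transform import Rotation as Rn
from plant import ctrl
def cam(s,obs=None):
    if "hand_eye" in s:
        T=np.eye(4);T[:3,:3]=Rn.from_euler("xyz",obs["orientation"],degrees=True).as_matrix();T[:3,3]=obs["tool_pos"]
        T=T@s["hand_eye"]; return s["mtx"],T[:3,:3],T[:3,3]
    return s["mtx"],Rn.from_euler("xyz",s["orientation"],degrees=True).as_matrix(),np.array(s["position"])
def proj(c,P):
    K,R,t=c; q=(np.atleast_2d(P)-t)@R; q=q*[1,-1,-1]; u=q@K.T; return u[:,:2]/u[:,2:]
def ray(c,uv,z):
    K,R,t=c; uv=np.atleast_2d(uv).astype(float)
    d=np.c_[uv,np.ones(len(uv))]@np.linalg.inv(K).T*[1,-1,-1]@R.T
    return t+d*((z-t[2])/d[:,2])[:,None]
def box(x,y,yaw,z0,lx,ly,h):
    c,s=np.cos(yaw),np.sin(yaw)
    return np.array([[x+c*a*lx/2-s*b*ly/2,y+s*a*lx/2+c*b*ly/2,z] for a in(-1,1) for b in(-1,1) for z in(z0,z0+h)])
def hullmask(c,P,SS=4):
    h=cv2.convexHull(((proj(c,P)+.5)*SS).astype(np.float32)).astype(np.int32)
    m=np.zeros((384*SS,512*SS),np.uint8); cv2.fillConvexPoly(m,h,1); return cv2.resize(m.astype(np.float32),(512,384),interpolation=cv2.INTER_AREA)
def save(s,name): cv2.imwrite(name,cv2.cvtColor(s["image"],cv2.COLOR_RGB2BGR))
E
python3 - <<'E'
from h import *
import pickle
D={}
for n in ["scene","side"]:
    s=ctrl.snapshot(n); c=cam(s); D[n]=dict(s=s)
    for q in ["tin_1","drawer","tray","mat","screwdriver","pliers","jar","unit"]:
        r=ctrl.regions_of(n,q); D[n][q]=r
        for d in r:
            if d["confidence"]<.3: continue
            m=d["mask"].astype(np.uint8); ys,xs=np.nonzero(m)
            print(n,q,round(d["confidence"],2),m.sum(),(xs.min(),xs.max(),ys.min(),ys.max()), ray(c,[xs.mean(),ys.mean()],.04 if 'tin' in q else 0.02)[0].round(3))
pickle.dump(D,open("d.pkl","wb"))
E
```

```text
scene tin_1 0.86 531 (np.int64(299), np.int64(322), np.int64(135), np.int64(164)) [0.418 0.358 0.04 ]
scene tin_1 0.75 684 (np.int64(311), np.int64(337), np.int64(156), np.int64(188)) [0.541 0.289 0.04 ]
scene tin_1 0.67 555 (np.int64(335), np.int64(358), np.int64(141), np.int64(170)) [0.527 0.417 0.04 ]
scene drawer 0.93 4794 (np.int64(205), np.int64(302), np.int64(159), np.int64(256)) [0.491 0.028 0.02 ]
scene tray 0.81 4132 (np.int64(102), np.int64(192), np.int64(217), np.int64(293)) [ 0.474 -0.308  0.02 ]
scene mat 0.84 1620 (np.int64(283), np.int64(383), np.int64(144), np.int64(194)) [0.535 0.318 0.02 ]
scene screwdriver 0.46 220 (np.int64(336), np.int64(359), np.int64(178), np.int64(193)) [0.622 0.309 0.02 ]
scene pliers 0.65 691 (np.int64(79), np.int64(146), np.int64(211), np.int64(248)) [ 0.318 -0.322  0.02 ]
scene jar 0.87 615 (np.int64(165), np.int64(188), np.int64(268), np.int64(300)) [ 0.613 -0.309  0.02 ]
scene unit 0.96 17481 (np.int64(207), np.int64(409), np.int64(161), np.int64(323)) [0.716 0.045 0.02 ]
side tin_1 0.95 1075 (np.int64(232), np.int64(258), np.int64(258)
[... 467 characters left out ...]
(np.int64(252), np.int64(305), np.int64(139), np.int64(174)) [ 0.469 -0.313  0.02 ]
side tray 0.57 261 (np.int64(314), np.int64(333), np.int64(148), np.int64(177)) [ 0.306 -0.278  0.02 ]
side mat 0.62 9004 (np.int64(189), np.int64(329), np.int64(267), np.int64(377)) [0.501 0.388 0.02 ]
side screwdriver 0.59 558 (np.int64(198), np.int64(220), np.int64(275), np.int64(352)) [0.617 0.334 0.02 ]
side pliers 0.79 247 (np.int64(313), np.int64(333), np.int64(147), np.int64(177)) [ 0.308 -0.286  0.02 ]
side jar 0.69 254 (np.int64(232), np.int64(245), np.int64(141), np.int64(161)) [ 0.62  -0.336  0.02 ]
side jar 0.39 5025 (np.int64(197), np.int64(279), np.int64(161), np.int64(247)) [0.581 0.004 0.02 ]
```

```bash
cat > fit.py <<'E'
from h import *
import pickle
from scipy.optimize import minimize
D=pickle.load(open("d.pkl","rb"))
C={n:cam(D[n]["s"]) for n in D}
def fit(ms,x0,dims,z0,yaws):
    best=None
    def f(p):
        e=0
        for n,m in ms:
            e+=np.abs(hullmask(C[n],box(p[0],p[1],p[2]/5,z0,*dims))-m).sum()/m.sum()
        return e
    for y in yaws:
        r=minimize(f,[x0[0],x0[1],y*5],method="Nelder-Mead",options=dict(initial_simplex=np.array([[x0[0],x0[1],y*5],[x0[0]+.015,x0[1],y*5],[x0[0],x0[1]+.015,y*5],[x0[0],x0[1],y*5+.8]]),xatol=2e-4,fatol=1e-3))
        if best is None or r.fun<best.fun: best=r
    return best
if __name__=="__main__":
    sc=[d["mask"] for d in D["scene"]["tin_1"]][:3]; sd=[d["mask"] for d in D["side"]["tin_1"]][:3]
    for a,b,x0 in [(0,2,(.42,.35)),(1,0,(.543,.28)),(2,1,(.53,.41))]:
        for ms in ([("scene",sc[a]),("side",sd[b])],[("side",sd[b])]):
            r=fit(ms,x0,(.058,.058,.08),.003,np.radians([-30,0,30])); print(x0,r.x[:2].round(4),np.degrees(r.x[2]/5).round(1),round(r.fun,3))
    ms=[("scene",D["scene"]["tray"][0]["mask"]),("side",D["side"]["tray"][0]["mask"])]
    r=fit(ms,(.472,-.31),(.18,.16,.045),0,np.radians([-10,0,10])); print("tray",r.x[:2].round(4),np.degrees(r.x[2]/5).round(1),round(r.fun,3))
    for n in ("scene","side"):
        im=D[n]["s"]["image"]; x,y,w,h=(190,150,230,180) if n=="scene" else (95,140,200,120)
        k=3.4 if n=="scene" else 4
        z=cv2.resize(im[y:y+h,x:x+w],None,fx=k,fy=k,interpolation=cv2.INTER_CUBIC)[:600,:800]
        cv2.imwrite(f"pics/crop_{n}.png",cv2.cvtColor(z,cv2.COLOR_RGB2BGR))
E
python3 fit.py
```

```text
(0.42, 0.35) [0.4254 0.3463] 12.6 0.328
(0.42, 0.35) [0.4256 0.3446] 9.6 0.055
(0.543, 0.28) [0.5454 0.2803] 8.4 0.231
(0.543, 0.28) [0.5454 0.2761] 6.4 0.067
(0.53, 0.41) [0.5294 0.4068] 2.4 0.385
(0.53, 0.41) [0.5293 0.4052] 1.3 0.097
tray [ 0.4716 -0.3069] -4.6 0.2
```

View pics/crop_scene.png

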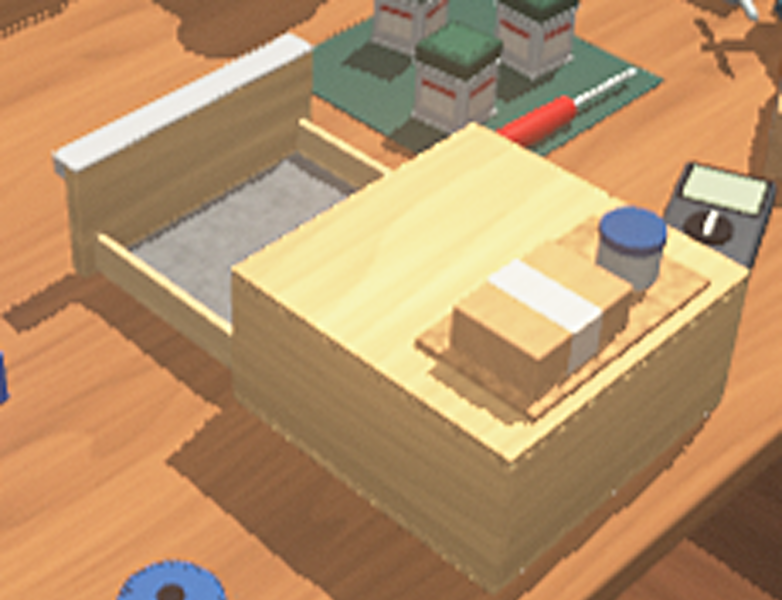

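View pics/crop_side.png

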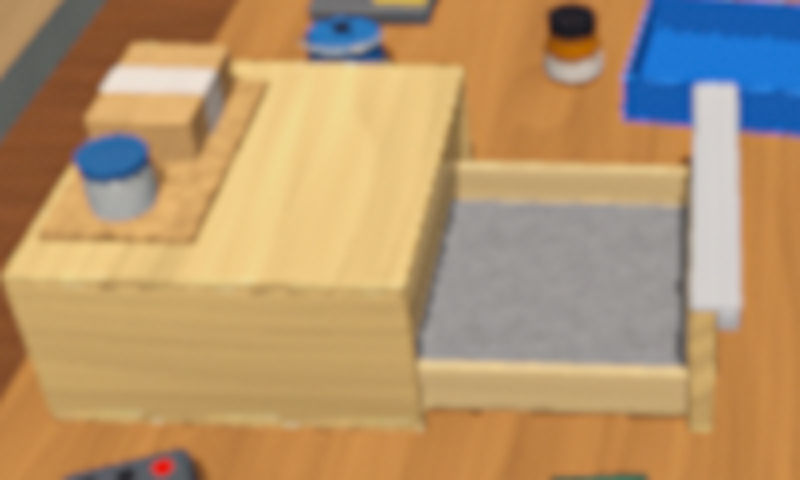

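```bash
python3 - <<'E'
from fit import *
from scipy.optimize import least_squares
sc=lambda p:np.array(p)/3.4+[190,150]-.35
sd=lambda p:np.array(p)/4+[95,140]-.4
# local xyz
ob=[("scene",sc((473,123)),(0,.13,.126)),("scene",sc((234,268)),(0,-.13,.126)),("scene",sc((513,460)),(.25,-.13,.126)),("scene",sc((747,270)),(.25,.13,.126)),
("side",sd((407,290)),(0,.13,.126)),("side",sd((465,66)),(0,-.13,.126)),("side",sd((8,277)),(.25,.13,.126)),("side",sd((425,425)),(0,.13,0))]
def W(p,l):
    c,s=np.cos(p[2]),np.sin(p[2]); return np.array([p[0]+c*l[0]-s*l[1],p[1]+s*l[0]+c*l[1],l[2]])
f=lambda p:np.concatenate([proj(C[n],W(p,l))[0]-uv for n,uv,l in ob])
r=least_squares(f,[.62,.03,0]); print(r.x.round(4),np.degrees(r.x[2]).round(2)); print(f(r.x).reshape(-1,2).round(1))
p=r.x
def loc(w): 
    c,s=np.cos(p[2]),np.sin(p[2]); d=np.array(w)[:2]-p[:2]; return (c*d[0]+s*d[1],-s*d[0]+c*d[1])
print("pull front y+ y- side",[np.round(loc(ray(C["side"],sd(q),.112)[0]),4) for q in((738,308),(738,85))])
print("pull front scene",[np.round(loc(ray(C["scene"],sc(q),.112)[0]),4) for q in((55,153),(292,36))])
# overlay: side tins + tray
fits=[(.4254,.3455,11),(.5454,.278,7.4),(.5294,.406,1.8)]
for n in C:
    im=cv2.cvtColor(D[n]["s"]["image"],cv2.COLOR_RGB2BGR).copy(); im=cv2.resize(im,None,fx=1.5,fy=1.5)
    for x,y,a,z,dm in [(*t,.003,(.058,.058,.08)) for t in fits]+[(.4716,-.3069,-4.6,0,(.18,.16,.045))]:
        B=proj(C[n],box(x,y,np.radians(a),z,*dm))*1.5+.25
        for i in range(8):
            for j in range(i): 
                if bin(i^j).count("1")==1: cv2.line(im,tuple(int(v) for v in B[i]),tuple(int(v) for v in B[j]),(0,0,255),1)
    cv2.imwrite(f"pics/ov_{n}.png",im)
E
```

```text
[0.6798 0.0143 0.031 ] 1.78
[[-1.6 -0.7]
 [-2.   0.4]
 [-0.8 -0.2]
 [-0.3 -0.8]
 [-0.6 -0.6]
 [-1.4  0.3]
 [-2.   0.8]
 [-0.4  1.9]]
pull front y+ y- side [array([-0.2046,  0.1268]), array([-0.2116, -0.1336])]
pull front scene [array([-0.2088, -0.1182]), array([-0.2011,  0.1372])]
```

View pics/ov_scene.png

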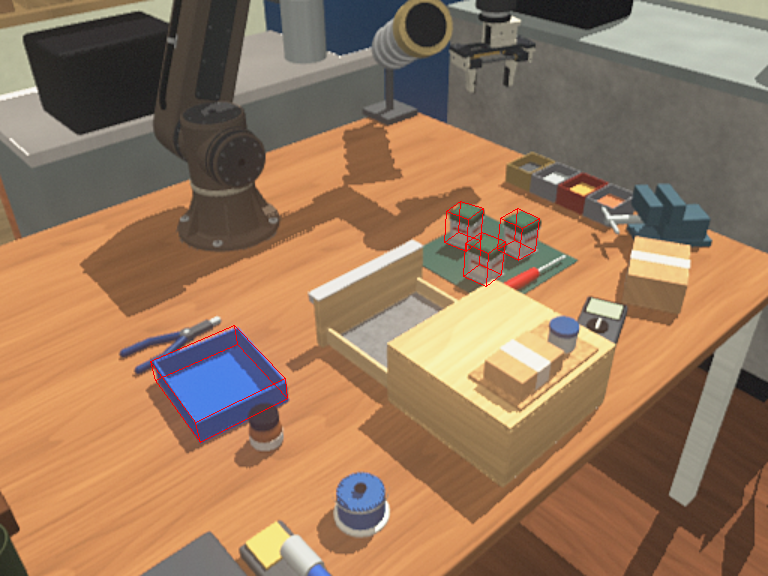

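View pics/ov_side.png

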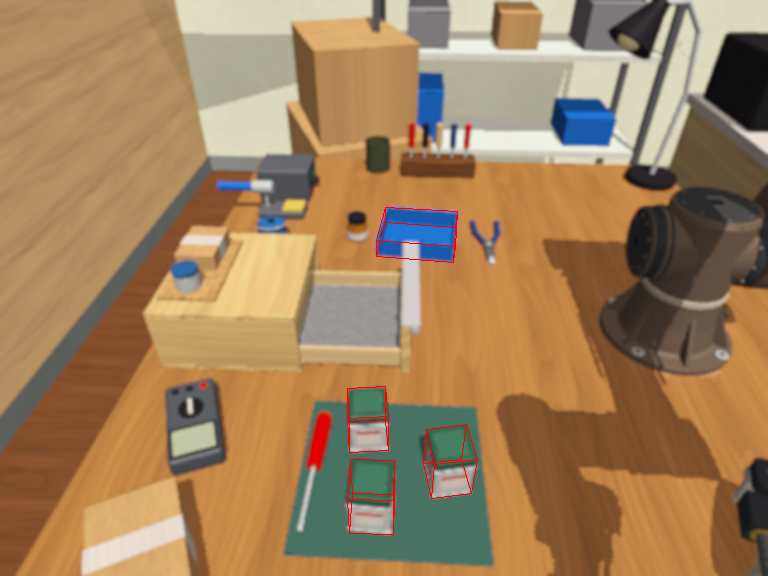

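Emit:
jog_arm(commands=[{"x": 0, "y": 0, "z": 0, "roll": -0.11}, {"x": 0, "y": 0, "z": 0, "roll": -0.11}, {"x": 0, "y": 0, "z": 0, "roll": -0.11}, {"x": 2, "y": 2, "z": -0.4, "roll": 0}, {"x": 3.5, "y": 3.5, "z": -0.4, "roll": 0}, {"x": 3.5, "y": 3.5, "z": -0.4, "roll": 0}, {"x": 3.5, "y": 3.5, "z": -0.4, "roll": 0}, {"x": 3.5, "y": 3.5, "z": -0.4, "roll": 0}, {"x": 3.5, "y": 3.5, "z": -0.4, "roll": 0}, {"x": 3.5, "y": 3.5, "z": 0, "roll": 0}, {"x": 3, "y": 3.5, "z": 0, "roll": 0}, {"x": 2, "y": 3, "z": 0, "roll": 0}])

```text
clock: 2.7
tool_pos: [0.5006, 0.3411, 0.2506]
orientation: [-180.0, -0.0, -0.1]
force: [0.8, 0.1, 0.5]
opening: 0.0876
```

```bash
cat > look.py <<'E'
from h import *
import pickle,sys
def look(name,qs):
    o=ctrl.get_obs(); s=ctrl.snapshot("wrist"); c=cam(s,o); save(s,f"pics/{name}.png")
    print(o["clock"],o["tool_pos"].round(4),o["orientation"].round(2),o["joint_pos"].round(1),o["force"].round(2))
    out={}
    for q in qs:
        out[q]=[d for d in ctrl.regions_of("wrist",q) if d["confidence"]>.4]
        for d in out[q]: print(q,round(d["confidence"],2),d["mask"].sum(),d["position"])
    pickle.dump((s,o,out),open(f"{name}.pkl","wb"))
if __name__=="__main__": look(sys.argv[1],sys.argv[2:])
E
python3 look.py w1 tin_1
```

```text
2.7 [0.5006 0.3411 0.2506] [-1.8e+02 -2.0e-02 -1.1e-01] [ 52.7  13.2  -6.4   0.  -70.4  37.1] [0.81 0.1  0.48]
tin_1 0.85 3668 [0.6041, 0.3263]
tin_1 0.77 3769 [0.3678, 0.3729]
tin_1 0.71 3510 [0.4785, 0.5979]
```

View pics/w1.png

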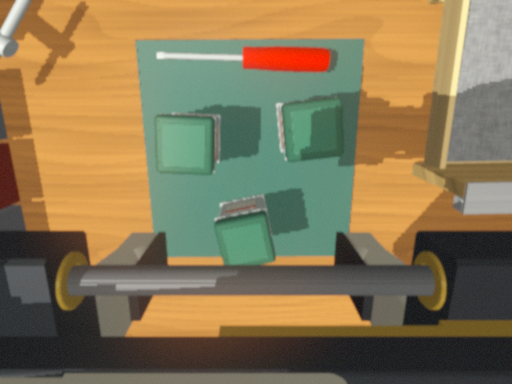

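```bash
python3 - <<'E'
from h import *
import pickle
from scipy.optimize import minimize, least_squares
s,o,out=pickle.load(open("w1.pkl","rb")); c=cam(s,o)
M=[d["mask"] for d in out["tin_1"]]
for nm,m,x0 in (("B",M[0],(.545,.278)),("C",M[1],(.53,.406)),("A",M[2],(.425,.346))):
    ok=np.ones((384,512)); ok[263:]=0
    def f(p): return (np.abs(hullmask(c,box(p[0],p[1],p[2],.003,.058,.058,.08))-m)*ok).sum()/m.sum()
    b=min((minimize(f,[*x0,y],method="Nelder-Mead",options=dict(initial_simplex=[[*x0,y],[x0[0]+.01,x0[1],y],[x0[0],x0[1]+.01,y],[*x0,y+.1]])) for y in (-.1,.05,.2)),key=lambda r:r.fun)
    print(nm,b.x[:2].round(4),np.degrees(b.x[2]).round(1),round(b.fun,3))
L={"C":[(156,115),(213,114),(214,174),(156,172)],"B":[(283,104),(340,98),(343,156),(289,160)],"A":[(216,218),(268,210),(273,262),(223,266)]}
for k,v in L.items():
    P=ray(c,v,.083); print(k,P[:,:2].mean(0).round(4),[np.degrees(np.arctan2(*(d:=P[i]-P[j])[:2])).round(1) for i,j in((0,1),(3,2))],[np.linalg.norm(P[i]-P[(i+1)%4]).round(4) for i in range(4)])
E
```

```text
B [0.5492 0.2796] 5.3 0.087
C [0.5344 0.4065] -3.0 0.068
A [0.4282 0.347 ] 10.4 0.027
C [0.5352 0.4059] [np.float64(-0.8), np.float64(2.2)] [np.float64(0.0549), np.float64(0.0589), np.float64(0.0585), np.float64(0.0561)]
B [0.5486 0.2793] [np.float64(-5.6), np.float64(-4.1)] [np.float64(0.0543), np.float64(0.0558), np.float64(0.0538), np.float64(0.0544)]
A [0.4336 0.3473] [np.float64(-9.0), np.float64(-4.8)] [np.float64(0.0552), np.float64(0.0602), np.float64(0.055), np.float64(0.0561)]
```

Emit:
jog_arm(commands=[{"x": 2.3, "y": 3.1, "z": 0}, {"x": 2.3, "y": 3.1, "z": 0}, {"roll": -0.098}, {"z": 3.5}, {"z": 3.5}, {"z": 3.5}, {"z": 3.0}, {"z": 2.5}, {"z": 2.0}, {"z": 1.5}, {"z": 1.3}, {"z": 0}])

```text
validation failed for argument at $.co...
```

Emit:
jog_arm(commands=[{"z": 0}, {"z": 0}, {"z": 0}, {"z": 0}, {"z": 0}, {"z": 0}], gripper=5.0)

```text
validation failed for argument at $.co...
```

Emit:
jog_arm(commands=[{"x": 2.3, "y": 3.1, "z": 0, "roll": 0}, {"x": 2.3, "y": 3.1, "z": 0, "roll": 0}, {"x": 0, "y": 0, "z": 0, "roll": -0.098}, {"x": 0, "y": 0, "z": 3.5, "roll": 0}, {"x": 0, "y": 0, "z": 3.5, "roll": 0}, {"x": 0, "y": 0, "z": 3.5, "roll": 0}, {"x": 0, "y": 0, "z": 3.0, "roll": 0}, {"x": 0, "y": 0, "z": 2.5, "roll": 0}, {"x": 0, "y": 0, "z": 2.0, "roll": 0}, {"x": 0, "y": 0, "z": 1.5, "roll": 0}, {"x": 0, "y": 0, "z": 1.3, "roll": 0}, {"x": 0, "y": 0, "z": 0, "roll": 0}])

```text
clock: 4.0
tool_pos: [0.5439, 0.2807, 0.0408]
orientation: [179.9, 0.1, 5.6]
force: [-0.2, -0.2, 0.1]
opening: 0.0877
```

Emit:
jog_arm(commands=[{"x": 0.2, "y": 0, "z": 0, "roll": 0}, {"x": 0, "y": 0, "z": 0, "roll": 0}, {"x": 0, "y": 0, "z": 0, "roll": 0}, {"x": 0, "y": 0, "z": 0, "roll": 0}, {"x": 0, "y": 0, "z": 0, "roll": 0}, {"x": 0, "y": 0, "z": 0, "roll": 0}], gripper=4.5)

```text
clock: 4.6
tool_pos: [0.547, 0.2807, 0.0432]
orientation: [180.0, -0.0, 5.6]
force: [-0.8, -3.7, 6.1]
opening: 0.0578
```

Emit:
jog_arm(commands=[{"x": 0, "y": 0, "z": -0.8, "roll": 0}, {"x": 0, "y": 0, "z": -1.5, "roll": 0}, {"x": 0, "y": 0, "z": -2.5, "roll": 0}, {"x": 0, "y": 0, "z": -2.5, "roll": 0}, {"x": 0, "y": 0, "z": -2.5, "roll": 0}, {"x": 0, "y": 0, "z": -2.5, "roll": 0}, {"x": 0, "y": 0, "z": -2.0, "roll": 0}, {"x": 0, "y": 0, "z": -0.7, "roll": 0}, {"x": 0, "y": 0, "z": 0, "roll": 0}, {"x": 0, "y": 0, "z": 0, "roll": 0}])

```text
clock: 5.6
tool_pos: [0.5461, 0.281, 0.1911]
orientation: [180.0, 0.1, 5.6]
force: [0.5, -1.1, -6.2]
opening: 0.0578
```

```bash
python3 look.py w2 drawer drawer_pull
```

```text
5.6 [0.5461 0.281  0.1911] [1.7996e+02 1.2000e-01 5.5500e+00] [ 45.4  16.4 -10.1  -0.1 -63.6  50.2] [ 0.49 -1.07 -6.16]
drawer 0.55 21550 [0.902, 0.3836]
drawer_pull 0.65 21516 [0.8969, 0.3818]
drawer_pull 0.54 113 [0.3537, 0.825]
```

View pics/w2.png

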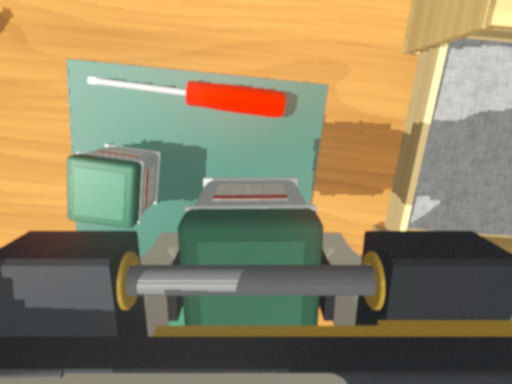

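Emit:
jog_arm(commands=[{"x": 0, "y": 0.5, "z": -0.5, "roll": 0.07}, {"x": 0.3, "y": 1.5, "z": -0.5, "roll": 0}, {"x": 0.4, "y": 2.5, "z": 0, "roll": 0}, {"x": 0.4, "y": 3, "z": 0, "roll": 0}, {"x": 0.4, "y": 3, "z": 0, "roll": 0}, {"x": 0.4, "y": 3, "z": 0, "roll": 0}, {"x": 0.4, "y": 3, "z": 0, "roll": 0}, {"x": 0.4, "y": 2.5, "z": 0, "roll": 0}, {"x": 0.4, "y": 1.5, "z": 0, "roll": 0}, {"x": 0, "y": 0.5, "z": 0, "roll": 0}, {"x": 0, "y": 0, "z": 0, "roll": 0}])

```text
clock: 6.85
tool_pos: [0.5839, 0.0715, 0.2023]
orientation: [180.0, 0.0, 1.5]
force: [0.7, 0.4, -6.1]
opening: 0.0581
```

```bash
python3 look.py w3 drawer
```

```text
6.85 [0.5839 0.0715 0.2023] [1.80e+02 3.00e-02 1.51e+00] [ 26.   13.4 -12.6  -0.  -64.   65.5] [ 0.71  0.43 -6.07]
drawer 0.56 34589 [0.6512, 0.3609]
```

View pics/w3.png

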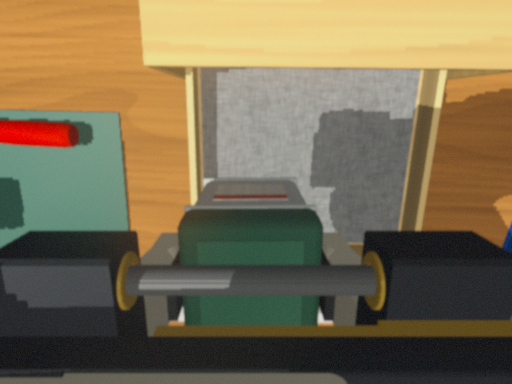

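```bash
python3 - <<'E'
from h import *
import pickle
s,o,out=pickle.load(open("w3.pkl","rb")); c=cam(s,o)
print("unit front top",ray(c,[(145,66),(340,68),(510,69)],.126)[:,:2].round(4).tolist())
print("floor L",ray(c,[(204,80),(206,170)],.016)[:,:2].round(4).tolist())
print("floor R",ray(c,[(418,80),(400,235)],.016)[:,:2].round(4).tolist())
print("side tops outer L/R",ray(c,[(186,75),(192,225)],.046)[:,:2].round(4).tolist(),ray(c,[(447,75),(423,235)],.046)[:,:2].round(4).tolist())
E
```

```text
unit front top [[0.6798, 0.1443], [0.6818, 0.0142], [0.684, -0.0995]]
floor L [[0.6782, 0.1199], [0.5876, 0.119]]
floor R [[0.6835, -0.092], [0.5184, -0.0989]]
side tops outer L/R [[0.6804, 0.132], [0.5363, 0.13]] [[0.6862, -0.103], [0.5312, -0.1076]]
```

Emit:
jog_arm(commands=[{"x": 0, "y": 0, "z": 1, "roll": 0}, {"x": 0, "y": 0, "z": 2, "roll": 0}, {"x": 0, "y": 0, "z": 2.5, "roll": 0}, {"x": 0, "y": 0, "z": 2.5, "roll": 0}, {"x": 0, "y": 0, "z": 2.5, "roll": 0}, {"x": 0, "y": 0, "z": 1.7, "roll": 0}, {"x": 0, "y": 0, "z": 1.0, "roll": 0}, {"x": 0, "y": 0, "z": 0.6, "roll": 0}, {"x": 0, "y": 0, "z": 0.3, "roll": 0}, {"x": 0, "y": 0, "z": 0, "roll": 0}, {"x": 0, "y": 0, "z": 0, "roll": 0}])

```text
clock: 8.05
tool_pos: [0.5845, 0.0725, 0.0624]
orientation: [-180.0, -0.1, 1.6]
force: [0.4, 0.3, -5.0]
opening: 0.0579
```

Emit:
jog_arm(commands=[{"x": 0, "y": 0, "z": 0.15, "roll": 0}, {"x": 0, "y": 0, "z": 0.15, "roll": 0}, {"x": 0, "y": 0, "z": 0.1, "roll": 0}, {"x": 0, "y": 0, "z": 0.1, "roll": 0}, {"x": 0, "y": 0, "z": 0, "roll": 0}, {"x": 0, "y": 0, "z": 0, "roll": 0}])

```text
clock: 8.65
tool_pos: [0.584, 0.0722, 0.0565]
orientation: [180.0, 0.0, 1.6]
force: [-0.3, 0.3, -5.4]
opening: 0.0579
```

Emit:
jog_arm(commands=[{"x": 0, "y": 0, "z": 0.1, "roll": 0}, {"x": 0, "y": 0, "z": 0.1, "roll": 0}, {"x": 0, "y": 0, "z": 0, "roll": 0}, {"x": 0, "y": 0, "z": 0, "roll": 0}])

```text
clock: 9.05
tool_pos: [0.5854, 0.0723, 0.0562]
orientation: [-180.0, -0.2, 1.6]
force: [-0.6, -1.0, 5.5]
opening: 0.0581
```

Contact with the drawer floor. I'll release and rise.

Emit:
jog_arm(commands=[{"x": 0, "y": 0, "z": 0, "roll": 0}, {"x": 0, "y": 0, "z": 0, "roll": 0}, {"x": 0, "y": 0, "z": 0, "roll": 0}, {"x": 0, "y": 0, "z": 0, "roll": 0}, {"x": 0, "y": 0, "z": -0.5, "roll": 0}, {"x": 0, "y": 0, "z": -1.5, "roll": 0}, {"x": 0, "y": 0, "z": -3, "roll": 0}, {"x": 0, "y": 0, "z": -4, "roll": 0}, {"x": 0, "y": 0, "z": -4, "roll": 0}, {"x": 0, "y": 0, "z": -3, "roll": 0}, {"x": 0, "y": 0, "z": 0, "roll": 0}], gripper=7.4)

```text
clock: 10.15
tool_pos: [0.5865, 0.0729, 0.2202]
orientation: [-179.9, -0.5, 1.6]
force: [0.6, 0.3, 0.1]
opening: 0.0741
```

```bash
python3 look.py w4 tin_1; python3 - <<'E'
from h import *
s=ctrl.snapshot("side"); save(s,"pics/s4.png")
E
```

```text
10.15 [0.5865 0.0729 0.2202] [-179.87   -0.48    1.6 ] [ 26.1  12.6 -11.3   0.1 -65.6  65.5] [0.58 0.28 0.07]
tin_1 0.71 4637 [0.49, 0.4711]
```

View pics/w4.png

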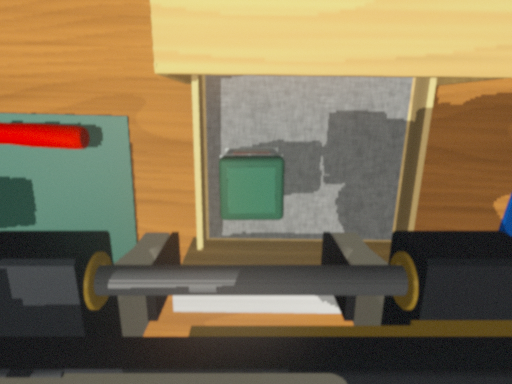

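View pics/s4.png

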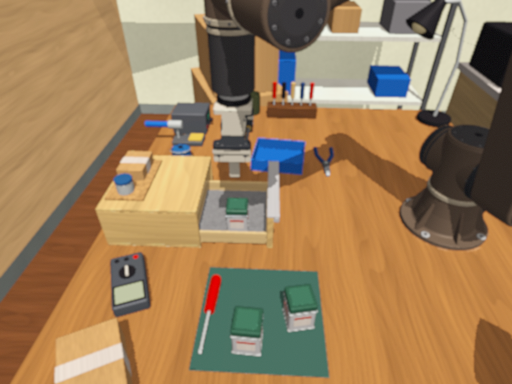

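Emit:
jog_arm(commands=[{"x": 0, "y": 0, "z": 0, "roll": 0.045}, {"x": -0.5, "y": -1.5, "z": 0, "roll": 0}, {"x": -0.6, "y": -3.2, "z": 0, "roll": 0}, {"x": -0.7, "y": -4, "z": 0, "roll": 0}, {"x": -0.7, "y": -4, "z": 0, "roll": 0}, {"x": -0.7, "y": -4, "z": 0, "roll": 0}, {"x": -0.7, "y": -4, "z": 0, "roll": 0}, {"x": -0.7, "y": -4, "z": 0, "roll": 0}, {"x": -0.7, "y": -4, "z": 0, "roll": 0}, {"x": -0.7, "y": -3, "z": 0, "roll": 0}, {"x": 0, "y": -1.5, "z": 0, "roll": 0}, {"x": 0, "y": 0, "z": 0, "roll": 0}], gripper=8.76)

```text
clock: 11.5
tool_pos: [0.5289, 0.4072, 0.2128]
orientation: [179.9, 0.1, -0.9]
force: [-0.3, -0.4, 0.4]
opening: 0.0875
```

Emit:
jog_arm(commands=[{"x": 0.3, "y": 0, "z": 2, "roll": 0}, {"x": 0, "y": 0, "z": 3, "roll": 0}, {"x": 0, "y": 0, "z": 3, "roll": 0}, {"x": 0, "y": 0, "z": 3, "roll": 0}, {"x": 0, "y": 0, "z": 2.5, "roll": 0}, {"x": 0, "y": 0, "z": 2, "roll": 0}, {"x": 0, "y": 0, "z": 1, "roll": 0}, {"x": 0, "y": 0, "z": 0.4, "roll": 0}, {"x": 0, "y": 0, "z": 0, "roll": 0}])

```text
clock: 12.4
tool_pos: [0.5331, 0.4048, 0.0456]
orientation: [180.0, 0.0, -1.0]
force: [0.6, 0.1, 0.5]
opening: 0.0876
```

Emit:
jog_arm(commands=[{"x": 0, "y": 0, "z": 0, "roll": 0}, {"x": 0, "y": 0, "z": 0, "roll": 0}, {"x": 0, "y": 0, "z": 0, "roll": 0}, {"x": 0, "y": 0, "z": 0, "roll": 0}, {"x": 0, "y": 0, "z": 0, "roll": 0}], gripper=4.5)

```text
clock: 12.9
tool_pos: [0.5334, 0.4063, 0.0464]
orientation: [-179.9, -0.1, -1.0]
force: [-0.7, 2.9, 2.5]
opening: 0.0581
```

Emit:
jog_arm(commands=[{"x": 0, "y": 0, "z": -0.8, "roll": 0}, {"x": 0, "y": 0, "z": -1.5, "roll": 0}, {"x": 0, "y": 0, "z": -2.5, "roll": 0}, {"x": 0, "y": 0, "z": -2.5, "roll": 0}, {"x": 0, "y": 0, "z": -2.5, "roll": 0}, {"x": 0, "y": 0, "z": -2.5, "roll": 0}, {"x": 0, "y": 0, "z": -2.0, "roll": 0}, {"x": 0, "y": 0, "z": -1.5, "roll": 0}, {"x": 0, "y": 0, "z": 0, "roll": 0}, {"x": 0, "y": 0, "z": 0, "roll": 0}])

```text
clock: 13.9
tool_pos: [0.5324, 0.4048, 0.2034]
orientation: [180.0, 0.0, -1.0]
force: [0.1, -0.2, -6.8]
opening: 0.0578
```

Emit:
jog_arm(commands=[{"x": 0, "y": 1, "z": 0, "roll": -0.044}, {"x": 0.4, "y": 2.5, "z": 0, "roll": 0}, {"x": 0.4, "y": 4, "z": 0, "roll": 0}, {"x": 0.4, "y": 4, "z": 0, "roll": 0}, {"x": 0.4, "y": 4, "z": 0, "roll": 0}, {"x": 0.4, "y": 4, "z": 0, "roll": 0}, {"x": 0.4, "y": 4, "z": 0, "roll": 0}, {"x": 0.4, "y": 4, "z": 0, "roll": 0}, {"x": 0.4, "y": 4, "z": 0, "roll": 0}, {"x": 0.4, "y": 4, "z": 0, "roll": 0}, {"x": 0.4, "y": 4, "z": 0, "roll": 0}, {"x": 0.2, "y": 4, "z": 0, "roll": 0}])

```text
clock: 15.1
tool_pos: [0.5848, -0.0308, 0.2025]
orientation: [180.0, 0.1, 1.5]
force: [0.1, 0.1, -5.6]
opening: 0.0582
```

Emit:
jog_arm(commands=[{"x": 0, "y": 1.5, "z": 0, "roll": 0}, {"x": 0, "y": 0.5, "z": 0, "roll": 0}, {"x": 0, "y": 0, "z": 0, "roll": 0}, {"x": 0, "y": 0, "z": 0, "roll": 0}])

```text
clock: 15.5
tool_pos: [0.5861, -0.048, 0.2032]
orientation: [-180.0, 0.0, 1.5]
force: [-0.8, -0.0, -5.7]
opening: 0.058
```

Emit:
jog_arm(commands=[{"x": 0, "y": 0, "z": 1, "roll": 0}, {"x": 0, "y": 0, "z": 2, "roll": 0}, {"x": 0, "y": 0, "z": 2.5, "roll": 0}, {"x": 0, "y": 0, "z": 2.5, "roll": 0}, {"x": 0, "y": 0, "z": 2.5, "roll": 0}, {"x": 0, "y": 0, "z": 1.7, "roll": 0}, {"x": 0, "y": 0, "z": 0.9, "roll": 0}, {"x": 0, "y": 0, "z": 0.5, "roll": 0}, {"x": 0, "y": 0, "z": 0.3, "roll": 0}, {"x": 0, "y": 0, "z": 0.2, "roll": 0}, {"x": 0, "y": 0, "z": 0.1, "roll": 0}, {"x": 0, "y": 0, "z": 0, "roll": 0}])

```text
clock: 16.7
tool_pos: [0.5867, -0.0485, 0.0621]
orientation: [-180.0, -0.1, 1.5]
force: [-0.2, 0.5, -5.4]
opening: 0.0584
```

Emit:
jog_arm(commands=[{"x": 0, "y": 0, "z": 0.1, "roll": 0}, {"x": 0, "y": 0, "z": 0.1, "roll": 0}, {"x": 0, "y": 0, "z": 0, "roll": 0}, {"x": 0, "y": 0, "z": 0, "roll": 0}])

```text
clock: 17.1
tool_pos: [0.5864, -0.0485, 0.0596]
orientation: [180.0, -0.0, 1.5]
force: [0.9, -0.6, -5.5]
opening: 0.0583
```

Emit:
jog_arm(commands=[{"x": 0, "y": 0, "z": 0.1, "roll": 0}, {"x": 0, "y": 0, "z": 0, "roll": 0}, {"x": 0, "y": 0, "z": 0, "roll": 0}])

```text
clock: 17.4
tool_pos: [0.587, -0.0485, 0.0593]
orientation: [180.0, -0.1, 1.5]
force: [-1.4, 0.2, 2.3]
opening: 0.0583
```

Emit:
jog_arm(commands=[{"x": 0, "y": 0, "z": 0, "roll": 0}, {"x": 0, "y": 0, "z": 0, "roll": 0}, {"x": 0, "y": 0, "z": 0, "roll": 0}, {"x": 0, "y": 0, "z": 0, "roll": 0}, {"x": 0, "y": 0, "z": -0.5, "roll": 0}, {"x": 0, "y": 0, "z": -1.5, "roll": 0}, {"x": 0, "y": 0, "z": -3, "roll": 0}, {"x": 0, "y": 0, "z": -4, "roll": 0}, {"x": 0, "y": 0, "z": -4, "roll": 0}, {"x": 0, "y": 0, "z": -3, "roll": 0}, {"x": 0, "y": 0, "z": 0, "roll": 0}], gripper=7.2)

```text
clock: 18.5
tool_pos: [0.5889, -0.0485, 0.2243]
orientation: [-180.0, -0.5, 1.5]
force: [1.5, 0.4, -0.3]
opening: 0.0718
```

```bash
python3 look.py w5 tin_1
```

```text
18.5 [ 0.5889 -0.0485  0.2243] [-179.97   -0.51    1.54] [ 14.3  12.5 -10.9   0.1 -66.1  77.2] [ 1.49  0.4  -0.27]
tin_1 0.94 4436 [0.4877, 0.4857]
tin_1 0.81 5533 [0.2475, 0.4591]
```

View pics/w5.png

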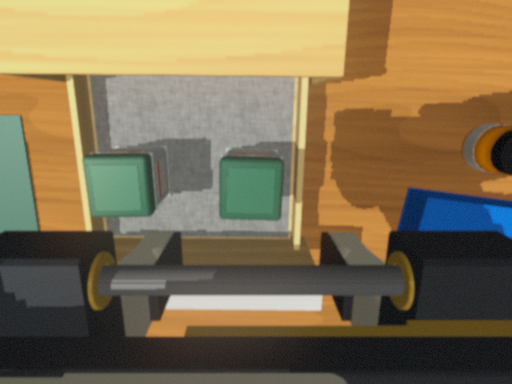

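Emit:
jog_arm(commands=[{"x": -0.6, "y": -1.5, "z": 0, "roll": 0}, {"x": -1.1, "y": -3, "z": 0, "roll": 0}, {"x": -1.5, "y": -4, "z": 0, "roll": 0}, {"x": -1.5, "y": -4, "z": 0, "roll": 0}, {"x": -1.5, "y": -4, "z": 0, "roll": 0}, {"x": -1.5, "y": -4, "z": 0, "roll": 0}, {"x": -1.5, "y": -4, "z": 0, "roll": 0}, {"x": -1.5, "y": -4, "z": 0, "roll": 0}, {"x": -1.5, "y": -4, "z": 0, "roll": 0}, {"x": -1.5, "y": -4, "z": 0, "roll": 0}, {"x": -0.9, "y": -2.5, "z": 0, "roll": 0}, {"x": -0.4, "y": -1, "z": 0, "roll": 0}], gripper=8.76)

```text
clock: 19.8
tool_pos: [0.424, 0.3493, 0.2171]
orientation: [179.9, 0.1, 1.6]
force: [0.2, -0.7, -0.2]
opening: 0.0876
```

Emit:
jog_arm(commands=[{"x": 0, "y": 0, "z": 0, "roll": -0.148}, {"x": 0, "y": 0, "z": 0, "roll": 0}, {"x": 0, "y": 0, "z": 0, "roll": 0}])

```text
clock: 20.1
tool_pos: [0.4257, 0.3468, 0.2179]
orientation: [179.9, 0.1, 9.7]
force: [-0.2, -0.0, 1.0]
opening: 0.0874
```

Emit:
jog_arm(commands=[{"x": 0.2, "y": 0, "z": 2, "roll": 0}, {"x": 0, "y": 0, "z": 3, "roll": 0}, {"x": 0, "y": 0, "z": 3, "roll": 0}, {"x": 0, "y": 0, "z": 3, "roll": 0}, {"x": 0, "y": 0, "z": 2.5, "roll": 0}, {"x": 0, "y": 0, "z": 2, "roll": 0}, {"x": 0, "y": 0, "z": 1.2, "roll": 0}, {"x": 0, "y": 0, "z": 0.6, "roll": 0}, {"x": 0, "y": 0, "z": 0, "roll": 0}])

```text
clock: 21.0
tool_pos: [0.428, 0.3473, 0.0452]
orientation: [180.0, 0.0, 9.9]
force: [-0.0, 0.0, 0.4]
opening: 0.0876
```

Emit:
jog_arm(commands=[{"x": 0, "y": 0, "z": 0, "roll": 0}, {"x": 0, "y": 0, "z": 0, "roll": 0}, {"x": 0, "y": 0, "z": 0, "roll": 0}, {"x": 0, "y": 0, "z": 0, "roll": 0}, {"x": 0, "y": 0, "z": 0, "roll": 0}], gripper=4.5)

```text
clock: 21.5
tool_pos: [0.428, 0.3479, 0.046]
orientation: [-180.0, -0.0, 10.0]
force: [-0.8, -0.1, 3.8]
opening: 0.0583
```

Emit:
jog_arm(commands=[{"x": 0, "y": 0, "z": -0.8, "roll": 0}, {"x": 0, "y": 0, "z": -1.5, "roll": 0}, {"x": 0, "y": 0, "z": -2.5, "roll": 0}, {"x": 0, "y": 0, "z": -2.5, "roll": 0}, {"x": 0, "y": 0, "z": -2.5, "roll": 0}, {"x": 0, "y": 0, "z": -2.5, "roll": 0}, {"x": 0, "y": 0, "z": -2.5, "roll": 0}, {"x": 0, "y": 0, "z": -1.5, "roll": 0}, {"x": 0, "y": 0, "z": 0, "roll": 0}, {"x": 0, "y": 0, "z": 0, "roll": 0}])

```text
clock: 22.5
tool_pos: [0.4276, 0.3475, 0.2084]
orientation: [-180.0, 0.0, 10.0]
force: [0.2, 0.3, -1.5]
opening: 0.0581
```

Emit:
jog_arm(commands=[{"x": 0, "y": 0, "z": 0, "roll": 0.125}, {"x": 0, "y": 0, "z": 0, "roll": 0.125}, {"x": 0.2, "y": 1.5, "z": 0, "roll": 0}, {"x": 0.5, "y": 3, "z": 0, "roll": 0}, {"x": 0.6, "y": 4, "z": 0, "roll": 0}, {"x": 0.6, "y": 4, "z": 0, "roll": 0}, {"x": 0.6, "y": 4, "z": 0, "roll": 0}, {"x": 0.6, "y": 4, "z": 0, "roll": 0}, {"x": 0.6, "y": 4, "z": 0, "roll": 0}, {"x": 0.6, "y": 4, "z": 0, "roll": 0}, {"x": 0.6, "y": 4, "z": 0, "roll": 0}, {"x": 0.6, "y": 4, "z": 0, "roll": 0}])

```text
clock: 23.7
tool_pos: [0.4539, -0.0226, 0.2078]
orientation: [180.0, 0.1, -4.2]
force: [1.0, -0.0, -0.9]
opening: 0.0584
```

Emit:
jog_arm(commands=[{"x": 0.6, "y": 4, "z": 0, "roll": 0}, {"x": 0.6, "y": 4, "z": 0, "roll": 0}, {"x": 0.6, "y": 4, "z": 0, "roll": 0}, {"x": 0.6, "y": 4, "z": 0, "roll": 0}, {"x": 0.5, "y": 2.5, "z": 0, "roll": 0}, {"x": 0.4, "y": 1, "z": 0, "roll": 0}, {"x": 0, "y": 0, "z": 0, "roll": 0}, {"x": 0, "y": 0, "z": 0, "roll": 0}])

```text
clock: 24.5
tool_pos: [0.4726, -0.217, 0.2079]
orientation: [-180.0, 0.1, -4.3]
force: [0.3, 0.4, -0.7]
opening: 0.0582
```

```bash
python3 look.py w6 tray
```

```text
24.5 [ 0.4726 -0.217   0.2079] [-1.7998e+02  7.0000e-02 -4.3200e+00] [ -3.    6.8 -20.2  -0.  -63.1  88.7] [ 0.28  0.37 -0.73]
tray 0.82 23547 [0.6803, 0.363]
```

View pics/w6.png

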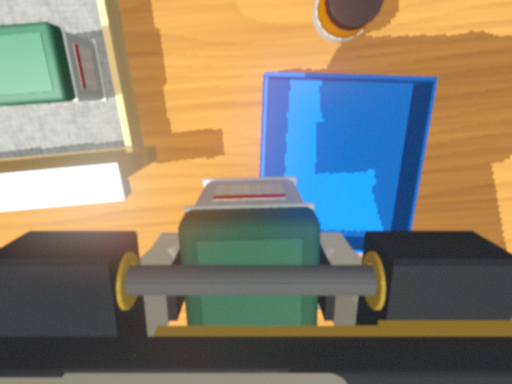

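```bash
python3 - <<'E'
from h import *
import pickle
s,o,out=pickle.load(open("w6.pkl","rb")); c=cam(s,o)
P=ray(c,[(265,73),(437,77),(261,176),(418,225)],.045)[:,:2]; print(P.round(4).tolist())
d=P[1]-P[0]; yaw=np.arctan2(d[0],-d[1]); print(np.linalg.norm(d),np.degrees(yaw))
m=(P[0]+P[1])/2; print(m-.09*np.array([np.cos(yaw),np.sin(yaw)]))
E
```

```text
[[0.5713, -0.2378], [0.5557, -0.3955], [0.4751, -0.2276], [0.4104, -0.3872]]
0.15844817587274693 -5.654960577286328
[ 0.4739021  -0.30781343]
```

Emit:
jog_arm(commands=[{"x": 0.1, "y": 1, "z": 0, "roll": 0}, {"x": 0.2, "y": 2.5, "z": 0, "roll": 0}, {"x": 0.2, "y": 3, "z": 0, "roll": 0}, {"x": 0.2, "y": 2, "z": 0, "roll": 0}, {"x": 0, "y": 0.5, "z": 0, "roll": 0.02}, {"x": 0, "y": 0, "z": 1, "roll": 0}, {"x": 0, "y": 0, "z": 2.5, "roll": 0}, {"x": 0, "y": 0, "z": 2.5, "roll": 0}, {"x": 0, "y": 0, "z": 2.5, "roll": 0}, {"x": 0, "y": 0, "z": 2.5, "roll": 0}, {"x": 0, "y": 0, "z": 1.5, "roll": 0}, {"x": 0, "y": 0, "z": 0.5, "roll": 0}])

```text
clock: 25.8
tool_pos: [0.4721, -0.3061, 0.0764]
orientation: [-179.9, 0.2, -5.4]
force: [-0.5, -0.8, -1.5]
opening: 0.0579
```

Emit:
jog_arm(commands=[{"x": 0, "y": 0, "z": 1, "roll": 0}, {"x": 0, "y": 0, "z": 0.7, "roll": 0}, {"x": 0, "y": 0, "z": 0.4, "roll": 0}, {"x": 0, "y": 0, "z": 0.2, "roll": 0}, {"x": 0, "y": 0, "z": 0.1, "roll": 0}, {"x": 0, "y": 0, "z": 0, "roll": 0}, {"x": 0, "y": 0, "z": 0, "roll": 0}])

```text
clock: 26.5
tool_pos: [0.4736, -0.3077, 0.0549]
orientation: [180.0, -0.0, -5.5]
force: [1.1, 0.1, -1.6]
opening: 0.058
```

Emit:
jog_arm(commands=[{"x": 0, "y": 0, "z": 0.3, "roll": 0}, {"x": 0, "y": 0, "z": 0.2, "roll": 0}, {"x": 0, "y": 0, "z": 0.1, "roll": 0}, {"x": 0, "y": 0, "z": 0.1, "roll": 0}, {"x": 0, "y": 0, "z": 0, "roll": 0}, {"x": 0, "y": 0, "z": 0, "roll": 0}])

```text
clock: 27.1
tool_pos: [0.4735, -0.3076, 0.0475]
orientation: [180.0, 0.0, -5.5]
force: [0.4, -0.3, -0.8]
opening: 0.0582
```

Emit:
jog_arm(commands=[{"x": 0, "y": 0, "z": 0.1, "roll": 0}, {"x": 0, "y": 0, "z": 0, "roll": 0}, {"x": 0, "y": 0, "z": 0, "roll": 0}])

```text
clock: 27.4
tool_pos: [0.4736, -0.3077, 0.0471]
orientation: [180.0, -0.0, -5.5]
force: [-1.7, 0.9, 5.2]
opening: 0.0581
```

Emit:
jog_arm(commands=[{"x": 0, "y": 0, "z": 0, "roll": 0}, {"x": 0, "y": 0, "z": 0, "roll": 0}, {"x": 0, "y": 0, "z": 0, "roll": 0}, {"x": 0, "y": 0, "z": 0, "roll": 0}, {"x": 0, "y": 0, "z": -0.5, "roll": 0}, {"x": 0, "y": 0, "z": -1.5, "roll": 0}, {"x": 0, "y": 0, "z": -3, "roll": 0}, {"x": 0, "y": 0, "z": -4, "roll": 0}, {"x": 0, "y": 0, "z": -4, "roll": 0}, {"x": 0, "y": 0, "z": -3, "roll": 0}, {"x": 0, "y": 0, "z": 0, "roll": 0}], gripper=7.4)

```text
clock: 28.5
tool_pos: [0.4758, -0.3087, 0.2121]
orientation: [179.9, -0.5, -5.5]
force: [0.4, -0.8, 0.4]
opening: 0.0734
```

```bash
python3 look.py w7 tin_1; python3 - <<'E'
from h import *
s=ctrl.snapshot("scene"); save(s,"pics/sc7.png")
E
```

```text
28.5 [ 0.4758 -0.3087  0.2121] [179.86  -0.48  -5.45] [-13.2  10.7 -14.8   0.1 -63.9  97.7] [ 0.39 -0.82  0.44]
tin_1 0.87 4568 [0.4896, 0.4799]
tin_1 0.71 847 [0.0117, 0.2565]
```

View pics/sc7.png

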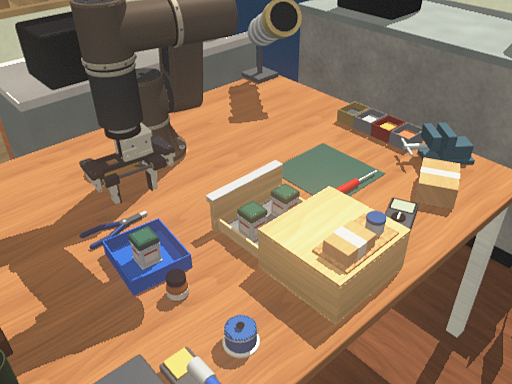

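View pics/w7.png

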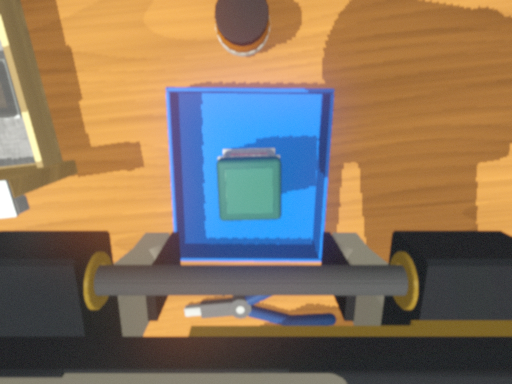

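Emit:
jog_arm(commands=[{"x": 0, "y": 0, "z": 0, "roll": -0.12}, {"x": -0.5, "y": -1.5, "z": 0, "roll": 0}, {"x": -0.5, "y": -3, "z": 0, "roll": 0}, {"x": -0.5, "y": -4, "z": 0, "roll": 0}, {"x": -0.5, "y": -4, "z": 0, "roll": 0}, {"x": -0.5, "y": -4, "z": 0, "roll": 0}, {"x": -0.5, "y": -4, "z": 0, "roll": 0}, {"x": -0.5, "y": -4, "z": 0, "roll": 0}, {"x": -0.4, "y": -3.5, "z": 0, "roll": 0}, {"x": -0.4, "y": -2.5, "z": 0, "roll": 0}, {"x": 0, "y": -1.2, "z": 0, "roll": 0}, {"x": 0, "y": 0, "z": 0, "roll": 0}], gripper=0)

```text
clock: 29.85
tool_pos: [0.4222, 0.0094, 0.2061]
orientation: [180.0, 0.0, 1.4]
force: [-0.2, 0.1, 0.4]
opening: 0.0011
```

```bash
python3 look.py w8 drawer
```

```text
29.85 [0.4222 0.0094 0.2061] [1.7999e+02 4.0000e-02 1.4400e+00] [ 28.3  -3.2 -30.9  -0.  -62.4  63.2] [-0.16  0.12  0.37]
drawer 0.67 32652 [0.4859, 0.2117]
```

View pics/w8.png

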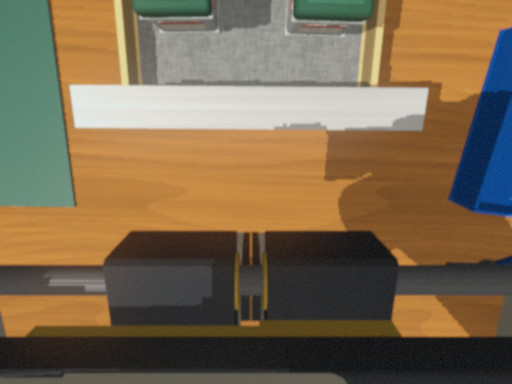

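```bash
python3 - <<'E'
from h import *
import pickle
s,o,out=pickle.load(open("w8.pkl","rb")); c=cam(s,o)
print(ray(c,[(75,128),(426,130)],.112)[:,:2].round(4).tolist())
E
```

```text
[[0.4747, 0.1429], [0.4795, -0.1218]]
```

Emit:
jog_arm(commands=[{"x": 0, "y": 0, "z": 1.5, "roll": 0}, {"x": 0, "y": 0, "z": 2.5, "roll": 0}, {"x": 0, "y": 0, "z": 2.5, "roll": 0}, {"x": 0, "y": 0, "z": 2.5, "roll": 0}, {"x": 0, "y": 0, "z": 1.6, "roll": 0}, {"x": 0, "y": 0, "z": 1, "roll": 0}, {"x": 0.5, "y": 0, "z": 0, "roll": 0}, {"x": 0.5, "y": 0, "z": 0, "roll": 0}, {"x": 0, "y": 0, "z": 0, "roll": 0}])

```text
clock: 30.85
tool_pos: [0.4344, 0.0088, 0.0914]
orientation: [-180.0, -0.1, 1.4]
force: [0.3, 0.3, -0.5]
opening: 0.0003
```

Emit:
jog_arm(commands=[{"x": 0.8, "y": 0, "z": 0, "roll": 0}, {"x": 0.8, "y": 0, "z": 0, "roll": 0}, {"x": 0.6, "y": 0, "z": 0, "roll": 0}, {"x": 0.4, "y": 0, "z": 0, "roll": 0}, {"x": 0.4, "y": 0, "z": 0, "roll": 0}, {"x": 0.4, "y": 0, "z": 0, "roll": 0}, {"x": 0.5, "y": 0, "z": 0, "roll": 0}, {"x": 0.5, "y": 0, "z": 0, "roll": 0}])

```text
clock: 31.65
tool_pos: [0.4765, 0.0094, 0.0903]
orientation: [180.0, 0.1, 1.4]
force: [-2.4, -1.1, 0.5]
opening: 0.0005
```

Emit:
jog_arm(commands=[{"x": 0.6, "y": 0, "z": 0, "roll": 0}, {"x": 0.7, "y": 0, "z": 0, "roll": 0}, {"x": 0.8, "y": 0, "z": 0, "roll": 0}, {"x": 0.9, "y": 0, "z": 0, "roll": 0}, {"x": 1.0, "y": 0, "z": 0, "roll": 0}, {"x": 1.0, "y": 0, "z": 0, "roll": 0}, {"x": 1.0, "y": 0, "z": 0, "roll": 0}, {"x": 1.0, "y": 0, "z": 0, "roll": 0}, {"x": 1.0, "y": 0, "z": 0, "roll": 0}, {"x": 0.9, "y": 0, "z": 0, "roll": 0}, {"x": 0.8, "y": 0, "z": 0, "roll": 0}, {"x": 0.7, "y": 0, "z": 0, "roll": 0}])

```text
clock: 32.85
tool_pos: [0.5815, 0.0122, 0.0906]
orientation: [-180.0, -0.0, 1.4]
force: [-3.1, -1.4, -0.1]
opening: 0.0006
```

```bash
python3 look.py w9; python3 - <<'E'
from h import *
s=ctrl.snapshot("side"); save(s,"pics/s9.png")
E
```

```text
32.85 [0.5815 0.0122 0.0906] [-1.7999e+02 -1.0000e-02  1.3900e+00] [ 20.5  18.9 -21.3  -0.  -49.8  70.9] [-3.09 -1.35 -0.13]
```

View pics/w9.png

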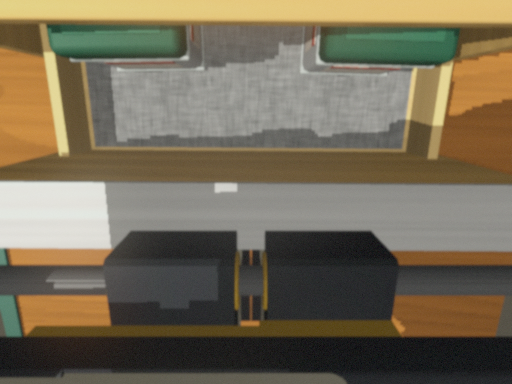

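View pics/s9.png

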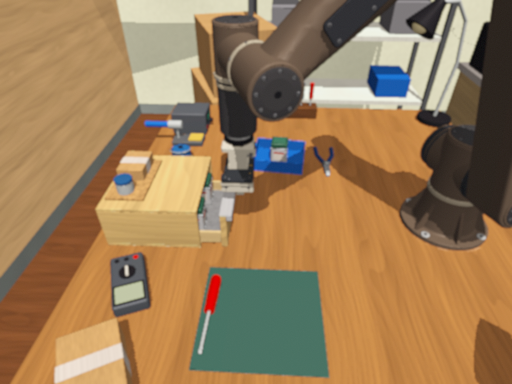

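Emit:
jog_arm(commands=[{"x": 0.7, "y": 0, "z": 0, "roll": 0}, {"x": 0.7, "y": 0, "z": 0, "roll": 0}, {"x": 0.7, "y": 0, "z": 0, "roll": 0}, {"x": 0.6, "y": 0, "z": 0, "roll": 0}, {"x": 0.6, "y": 0, "z": 0, "roll": 0}, {"x": 0.5, "y": 0, "z": 0, "roll": 0}, {"x": 0.4, "y": 0, "z": 0, "roll": 0}, {"x": 0.3, "y": 0, "z": 0, "roll": 0}, {"x": 0.3, "y": 0, "z": 0, "roll": 0}, {"x": 0.2, "y": 0, "z": 0, "roll": 0}, {"x": 0, "y": 0, "z": 0, "roll": 0}])

```text
clock: 34.05
tool_pos: [0.6312, 0.0133, 0.0905]
orientation: [-180.0, -0.0, 1.4]
force: [0.9, -0.4, -0.1]
opening: 0.0004
```

Emit:
jog_arm(commands=[{"x": 0.2, "y": 0, "z": 0, "roll": 0}, {"x": 0.2, "y": 0, "z": 0, "roll": 0}, {"x": 0.2, "y": 0, "z": 0, "roll": 0}])

```text
clock: 34.35
tool_pos: [0.6367, 0.0134, 0.0905]
orientation: [180.0, 0.0, 1.4]
force: [-1.6, -0.3, 1.6]
opening: 0.0004
```

Emit:
jog_arm(commands=[{"x": 0.15, "y": 0, "z": 0, "roll": 0}, {"x": 0.15, "y": 0, "z": 0, "roll": 0}, {"x": 0.1, "y": 0, "z": 0, "roll": 0}])

```text
clock: 34.65
tool_pos: [0.6406, 0.0135, 0.0905]
orientation: [180.0, 0.0, 1.4]
force: [-5.7, 1.5, 4.3]
opening: 0.0001
```

Emit:
jog_arm(commands=[{"x": 0.1, "y": 0, "z": 0, "roll": 0}, {"x": 0.1, "y": 0, "z": 0, "roll": 0}, {"x": 0, "y": 0, "z": 0, "roll": 0}])

```text
clock: 34.95
tool_pos: [0.6406, 0.0135, 0.0905]
orientation: [180.0, 0.2, 1.4]
force: [-9.6, 1.5, 7.0]
opening: 0.0006
```

Emit:
jog_arm(commands=[{"x": -0.3, "y": 0, "z": 0, "roll": 0}, {"x": -0.7, "y": 0, "z": 0, "roll": 0}, {"x": -1.5, "y": 0, "z": 0, "roll": 0}, {"x": -2.5, "y": 0, "z": 0, "roll": 0}, {"x": -3, "y": 0, "z": 0, "roll": 0}, {"x": -2, "y": 0, "z": -2, "roll": 0}, {"x": 0, "y": 0, "z": -3.5, "roll": 0}, {"x": 0, "y": 0, "z": -3.5, "roll": 0}, {"x": 0, "y": 0, "z": -2, "roll": 0}, {"x": 0, "y": 0, "z": -1, "roll": 0}, {"x": 0, "y": 0, "z": 0, "roll": 0}])

```text
clock: 36.05
tool_pos: [0.5434, 0.0114, 0.2117]
orientation: [-179.9, -0.2, 1.4]
force: [-1.0, 0.8, -0.0]
opening: 0.0004
```

```bash
python3 look.py w10; python3 - <<'E'
from h import *
for n in ("side","scene"): s=ctrl.snapshot(n); save(s,f"pics/{n}10.png")
E
```

```text
36.05 [0.5434 0.0114 0.2117] [-1.7995e+02 -1.7000e-01  1.3900e+00] [ 21.9   8.7 -17.4   0.  -63.8  69.5] [-1.02  0.82 -0.03]
```

View pics/w10.png

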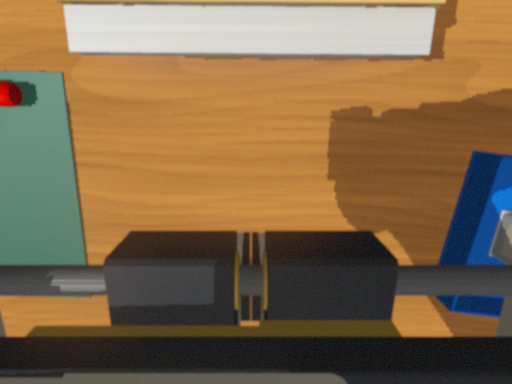

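View pics/side10.png

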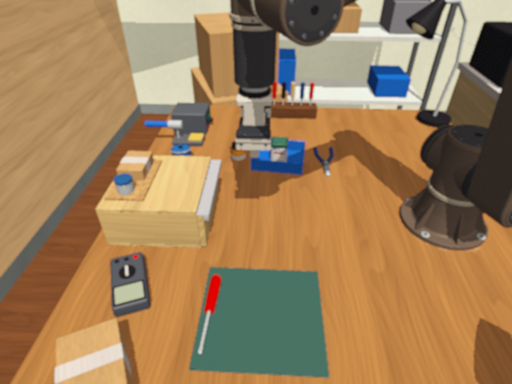

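View pics/scene10.png

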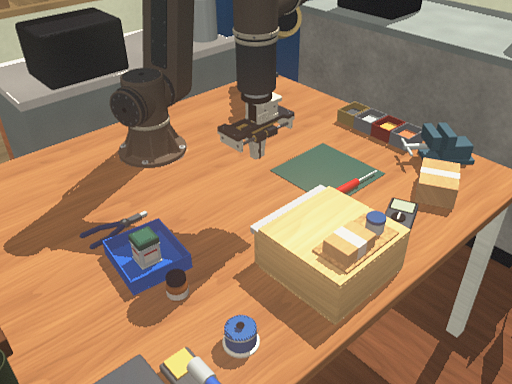

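```bash
python3 - <<'E'
from h import *
import pickle
s,o,out=pickle.load(open("w10.pkl","rb")); c=cam(s,o)
print(ray(c,[(70,53),(250,55),(430,55)],.112)[:,:2].round(4).tolist(), ray(c,[(70,4),(250,5),(430,6)],.115)[:,:2].round(4).tolist())
g=s["image"][:70,250].astype(int); print(g[:12].tolist(), g[50:60].tolist())
o=ctrl.get_obs(); print(o["qvel"].round(2))
ctrl.close_job()
E
```

```text
[[0.6495, 0.1452], [0.6511, 0.0144], [0.6541, -0.1166]] [[0.6807, 0.1398], [0.6829, 0.0151], [0.6851, -0.1097]]
[[214, 184, 120], [192, 164, 106], [161, 136, 91], [143, 119, 85], [138, 121, 100], [155, 149, 138], [187, 184, 177], [206, 204, 197], [211, 209, 202], [213, 211, 204], [214, 212, 206], [216, 213, 208]] [[216, 214, 207], [214, 211, 206], [201, 198, 193], [172, 170, 163], [140, 136, 129], [125, 114, 105], [130, 108, 91], [144, 110, 79], [166, 121, 82], [177, 127, 81]]
[ 0.06  0.49 -0.16  0.09 -0.17  0.01]
the job is handed in; nothing more can be done
```

I sorted all three tins, shut the drawer and handed the job in at about 36 s of the 72 s allowed. The hand-in reported no verdict.

- **Weights:** Lifting each tin gave about 6.2 N, 6.8 N (5.5 to 5.7 N on later readings) and 1.5 N. I took the first two as full and the third as used up.
- **Placing:** The two full tins went into the drawer. The last picture before shutting showed them well inside its walls. The used-up tin stands upright near the middle of the blue tray. I lowered each until the wrist force showed contact with the floor before letting go.
- **Drawer:** I pushed it at about 0.1 m/s or less, slower at the end, until it stopped at the stop (about 10 N). The last wrist picture puts the front edge of the pull at x ≈ 0.651 m, against about 0.652 m expected when shut. That is within my measuring error of a few mm.
- **Bystanders:** I never touched the screwdriver, the pliers or the jar. They look unmoved by eye in the final pictures; I did not measure them.

The tins in the closed drawer can't be seen, so their final pose rests on the pictures taken before and halfway through the push. No check failed. The main disagreement was early on: the scene and side cameras differed by a few mm on the tins, so I took their positions mainly from the wrist camera.

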